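# Lock the bit carousel: turn its notch to the pin and press it home

### The job

Lock the bit carousel on the chopping board: with a fingertip, push the red finger post round until the yellow-marked notch in the steel disc's rim stands over the brass locking pin of the foot, then press down on the hub in the middle until the disc is fully home, and take the hand away. Push and press only: do not grip or lift anything, do not force it, and leave everything else on the board where it is.

Things in the scene. Friction and masses are not known exactly. Their poses are not given: they have to be found in the camera images.
- carousel: The bit carousel's foot: a dark steel round base 168 mm across and 18 mm high, fixed on the 30 mm thick beech board (board top 30 mm above the work surface). Origin: centre of its underside; z up; the locking pin lies on its +x axis. Above it on the same axis a steel disc turns round a hub; the disc's top stands 31 mm above this origin when raised (at the start), 24 mm when seated.
- pin_tip (a point): Tip of the brass locking pin, upright in the foot 63 mm from the carousel's axis: 8 mm thick, domed, 6.5 mm above the foot's top face (24.5 mm above the carousel's origin). While the raised disc covers it, a white paint mark on the outer edge of the foot shows where it is.
- notch (a point): Middle of the notch in the disc's rim, at the disc's top face, 63 mm from the axis. The notch is open to the rim, 13 mm wide and 12 mm deep radially, with a yellow paint stripe on either side. The disc can go down only when the notch stands over the pin (within about 3 mm, the dome guides it in); elsewhere the disc's underside meets the pin after 1.5 mm.
- post_top (a point): Centre of the top of the finger post: a red plastic post about 14 mm thick and 33 mm high standing on the disc diametrically opposite the notch, 52 mm from the axis. Pushing it sideways round the axis turns the disc (about 1.5 N at the post, square to the arc; flat fingers pushing at a slant can wedge against it); the disc stays where it is left.
- hub_top (a point): Centre of the flat top of the hub: a dark steel cap 42 mm across in the middle of the disc, its top 16 mm above the disc's top. It does not turn with the disc. Pressing it down slides hub and disc down together: a stiff push fit of about 7 N, which stays where it is left, with a hard stop after 7 mm.
- bit_disc (a joint): Turn of the steel disc (136 mm across, 5 mm thick) about the foot's axis (rad), counter-clockwise from above positive, free in both directions without a stop; the notch stands over the pin at 0 and at every whole turn (6.283). At the start it is anywhere from 0.7 to 5.58, so either way round may be the shorter.
- hub (a joint): How far hub and disc have been pressed down (m): 0 raised, as at the start; 0.007 fully home; negative if lifted.
- finger_post: The finger post as a part; origin at the centre of its foot, on the disc's top face. The half disc round it is clear. On the other half eight screwdriver bits (7 mm thick, up to 33 mm high, in 12 mm collars) stand firmly in the disc, 46 mm from its axis, 26 to 92 degrees to either side of the notch.
- nut_driver: Red-handled nut driver lying on the board beyond the carousel, 230 mm long, 28 mm thick, along its own x (handle at -x); origin under its middle. Leave alone.
- tumbler: Glass tumbler 74 mm across and 100 mm high with wooden pegs in it that reach 140 mm; origin at the centre of its underside. Leave alone.
- ceramic_knob: Off-white ceramic cabinet knob standing on its foot, 39 mm across, 37 mm high; origin at the centre of its underside. Leave alone.
- hinge_cover: Black plastic hinge cover, 66 x 24 x 15 mm, lying flat, long side along its own x; origin at the centre of its underside. Leave alone.
- screw_tin: Round aluminium screw tin with a blue lid, 70 mm across, 24 mm high; origin at the centre of its underside. Leave alone.
- butt_hinge: Brass butt hinge lying open and flat to the left of the carousel, 60 x 76 x 7 mm; origin at the centre of its underside. Leave alone.

How it is judged (in metres and radians):
On the way, in this order (a step that is already met when the one before it is completed fails the run):
1. the notch has been turned over the pin, the disc still up (horizontal distance between notch and pin_tip below 0.005 m and value of joint hub below 0.004 m), for 0.05 s.
2. the disc has been pressed down over the pin (horizontal distance between notch and pin_tip below 0.005 m and value of joint hub above 0.0055 m), for 0.1 s.
At the end, for the whole second after the job is handed in: The notch stands over the pin (within 5 mm seen from above), the disc is pressed down by at least 5.5 of its 7 mm and at rest, and everything else on the board is within 15 mm of where it was (all of step 2 and linear speed of finger_post below 0.01 m/s and distance of each of nut_driver, tumbler, ceramic_knob, hinge_cover, screw_tin, butt_hinge from where it was at the start of the episode below 0.015 m); the robot touches nothing.
It fails at once if the disc or hub is lifted on its spindle (more than 4 mm) (value of joint hub below -0.004 m).
It fails at once if the finger post is gripped or forced (more than 35 N on it) (contact force between the fingers and finger_post above 35 N).
It fails at once if the carousel is forced (more than 45 N on disc and hub) (contact force between the fingers and hub above 45 N).
It fails at once if another thing on the board is pushed away or lifted (more than 15 mm) (distance of any of nut_driver, tumbler, ceramic_knob, hinge_cover, screw_tin, butt_hinge from where it was at the start of the episode above 0.015 m).
It also fails if it takes over 58 s, if anything falls off the work surface, if the arm or the gripper's body presses on something with over 40 N, if the wrist force passes 120 N, or if a joint passes its speed limit or range.

### The arm

A 6-joint arm with a two-finger parallel gripper is mounted at the origin on the work surface. World frame = base frame: x ahead of the robot, y to its left, z up, the work surface at z = 0. Lengths are in mm, angles in degrees, forces in N, time in s.
With the tool pointing down it reaches from about 350 to 850 mm from the base axis. Payload 8.1 kg.
Tool frame: the origin (TCP) lies between the finger pads; the fingertips stand 19 mm ahead of it and the grasp point (between the pads) is the TCP (nose_length is the distance from the TCP to the fingertips, in mm); y points along the fingers, x is the direction in which the jaws open and shut, and the axes are right-handed (so a half turn about y gives the same grasp; the last joint's range is limited). The gripper opens to 85 mm and grips with 20 to 120 N. Pads are 22 mm wide; open, the fingers measure 114 mm over their backs; the gripper's body (76 mm by 85 mm) begins 54 mm behind the grasp point. The pads swing forward as they close: fully open they stand 13 mm farther back than shut.
Start: joints at [67.701, 7.471, 85.268, -0, 87.261, -4.893], TCP at [179.467, 572.536, 250.292] pointing down, gripper open.
Joint ranges: [-169.43, 169.43], [-51.17, 129.36], [1.28, 143.12], [-76.62, 256.62], [0, 156.53], [-152.29, 152.29]. Speed limits (degrees/s): [136.94, 136.94, 159.86, 180, 180, 180].

### API

Orientations are given as [roll, pitch, yaw] about the fixed x, y, z axes, in that order (R = Rz(yaw) Ry(pitch) Rx(roll)).
In Python, from bench import sense, snapshot, camera_info, hand_in, nose_length gives the robot as it stands.
- The arm moves only by the tool arm_command, never from a script. Its argument "commands" is a list of rows, each a list of 3 entries, a list of its own where there are three numbers: the opening in per cent of the stroke, from 0 (shut) to 100 (fully open), then the shift along the world's x, y, z in units of 30 mm (1.0 is 30 mm), then the turn, a rotation vector about the world's x, y, z in degrees. A call has 1 to 5 rows; each row shifts and turns the pose as measured when the row begins; what a row does not reach is not made up. A row lasts 1/12 s, in which the tool goes at most 41.7 mm and 7.16 degrees, less where a joint would pass 70% of its speed; a pose out of reach is approached as far as the arm can. A call is refused whole if a number of a shift passes 1 or a number of a turn 7.16, either way. A call with a gripper value outside its range is refused whole. The fingers move at their own pace and stop on an object; "force" is the grip in N (left out, the last holds). Time passes only in rows, so rows that do not move let the fingers close. It gives the time, the measured TCP pose, the force and the opening at its end, in the units of the state.
- sense(): the state, without advancing time (a new reading comes with each control period).
- snapshot(name): name is "scene" or "top"; returns the picture (384x512x3 uint8, blue, green, red); there is no depth.
- camera_info(name): a dict with "fx", "fy", "cx", "cy" (pixels), "rvec" (rotation vector, rad) and "tvec" (3), from world to camera coordinates, as OpenCV has them. Camera axes: x right, y down, z forward; pixel columns grow to the right and rows downward; lengths in mm; the calibration is good to about 2 mm. A picture is of the moment at which its call begins. camera_info takes no time and is no camera call.
- hand_in(): hands the job in, once; it reports no verdict.
The state is a dict: "time": time; "joint_pos": joint angles; "qd": joint speeds; "joint_efforts": joint torques, N m; "tool_pos": TCP position; "tcp_rot": TCP orientation; "ft_force": force on the tool from outside, world axes, zero at the start; "wrist_torque": the same for the moment, N m; "finger_gap": finger opening in mm.
Only numpy, scipy, OpenCV 4.12 (cv2) and the standard library are available. Lean on these libraries where they do the work, as an engineer would, in place of code of your own. Each camera call takes 0.05 s, during which the arm holds its last target. There are 200 camera calls.

## Working session

There is one attempt and no reset: what is moved stays moved. The work goes in short steps, Python scripts to look and compute and a tool call to move; the robot and the scene stay as the last step left them, time stands still between calls to the robot, and variables do not carry over. Pictures are saved under pics/ and viewed, about 8 in all and at most 12, crops included, and the job is handed in when it is done.

Besides the shell and the picture viewer there is one more tool, called after "Call:" by a JSON object that holds its "fn" and its "kwargs", one argument or row to a line. arm_command: Moves the arm, as the interface text tells. Its arguments: {"type":"object","properties":{"commands":{"type":"array"},"force":{"type":"number"}},"required":["commands"]}

```bash
mkdir -p pics; python3 - <<'E'
from bench import *
import cv2
print(sense(), nose_length)
for n in("scene","top"):
    print(camera_info(n)); cv2.imwrite(f"pics/{n}0.png",snapshot(n))
E
```

```text
{'time': 0.0, 'joint_pos': array([ 6.77031408e+01,  7.51390605e+00,  8.53311964e+01, -1.47615293e-03,
        8.72617446e+01, -4.89290356e+00]), 'qd': array([-0.01648142, -0.00144973, -0.00593365,  0.05370902,  0.00875876,
       -0.01828245]), 'joint_efforts': array([ 5.34266001e-04, -5.69392204e+01, -5.00550950e+01, -1.98651405e-04,
        1.44200778e-02, -5.42235125e-05]), 'tool_pos': array([179.24826767, 572.04521737, 249.23856285]), 'tcp_rot': array([-89.99235559,   0.10658348,  72.59612334]), 'ft_force': array([0.21891815, 0.13681007, 0.26614004]), 'wrist_torque': array([0.01009054, 0.01342448, 0.02347756]), 'finger_gap': 85.40004841502915} 19.0
{'fx': 375.38841989791973, 'fy': 375.38841989791973, 'cx': 251.24215102333875, 'cy': 187.45928755491985, 'rvec': array([ 0.74050052,  2.70129309, -0.9744177 ]), 'tvec': array([ 548.27676017, -184.25108758, 1331.36812662])}
{'fx': 354.9110749666009, 'fy': 354.9110749666009, 'cx': 256.3737374374876, 'cy': 191.86865609697955, 'rvec': array([ 2.14192185, -2.13235149,  0.10639887]), 'tvec': array([ 22.72407257, 612.59307666, 897.5463566 ])}
```

View pics/scene0.png

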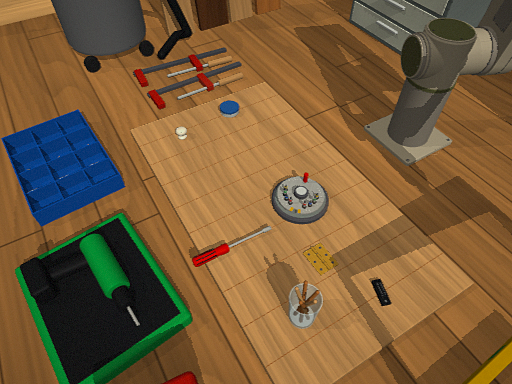

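View pics/top0.png

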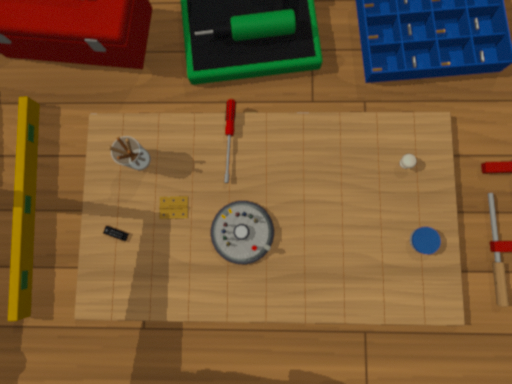

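Both views show the carousel at about (242,232) in top and (300,197) in scene. The post is at lower right in top, and its red tip is near (306,178) in scene. I'll enlarge both.

```bash
cat >h.py <<'E'
import cv2,numpy as np
from bench import *
def cam(n):
    c=camera_info(n);K=np.array([[c['fx'],0,c['cx']],[0,c['fy'],c['cy']],[0,0,1.]])
    return K,cv2.Rodrigues(c['rvec'])[0],c['tvec']
def ray(n,p):
    K,R,t=cam(n); d=R.T@np.linalg.inv(K)@np.array([p[0],p[1],1.]); return -R.T@t,d
def onplane(n,p,z):
    o,d=ray(n,p); return o+d*(z-o[2])/d[2]
def proj(n,P):
    K,R,t=cam(n); q=K@(R@np.asarray(P,float)+t); return q[:2]/q[2]
def tri(ps):
    A=np.zeros((3,3));b=np.zeros(3)
    for n,p in ps:
        o,d=ray(n,p);d=d/np.linalg.norm(d);M=np.eye(3)-np.outer(d,d);A+=M;b+=M@o
    return np.linalg.solve(A,b)
E
python3 - <<'E'
from h import *
t=cv2.imread("pics/top0.png");s=cv2.imread("pics/scene0.png")
a=cv2.resize(t[192:272,202:282],(400,400),interpolation=cv2.INTER_CUBIC)
b=cv2.resize(s[160:240,260:340],(400,400),interpolation=cv2.INTER_CUBIC)
cv2.imwrite("pics/c0.png",np.hstack([a,b]))
for n,im,(x0,x1,y0,y1) in(("top",t,(202,282,192,272)),("scene",s,(260,340,160,240))):
    c=im[y0:y1,x0:x1];h=cv2.cvtColor(c,cv2.COLOR_BGR2HSV);H,S,V=cv2.split(h)
    for nm,m in(("red",((H<8)|(H>172))&(S>150)),("yel",(H>22)&(H<35)&(S>150)),("white",(S<25)&(V>200)),("gray",(S<60))):
        k,_,st,ce=cv2.connectedComponentsWithStats(m.astype(np.uint8))
        for i in range(1,k):
            if st[i,4]>2: print(n,nm,st[i],ce[i]+[x0,y0],onplane(n,ce[i]+[x0,y0],61)[:2])
E
```

```text
top red [50 54  5  4 16] [254.  247.5] [467.50530568  29.86846948]
top yel [27 17  2  4  6] [229.5 210.5] [561.24217535  93.75242459]
top yel [20 23  3  3  7] [223. 216.] [546.99876357 110.28961554]
top gray [   9    9   62   63 2933] [242.04909649 232.29389703] [505.63691744  60.68815856]
scene red [43 12  6 11 39] [305.35897436 176.76923077] [457.48413955  16.39187396]
scene red [28 39  3  3  4] [289.25 200.  ] [548.83232819  64.65807132]
scene red [43 44  3  1  3] [304. 204.] [521.03269829  97.83134152]
scene yel [25 26  2  3  3] [285.33333333 187.        ] [531.49140591  18.84426199]
scene white [39 27  3  1  3] [300. 187.] [494.48534832  40.86018337]
scene gray [  12   16   56   48 1962] [299.64169215 200.14984709] [523.65465476  80.2590857 ]
scene gray [ 0 66 11  7 43] [265.30232558 229.23255814] [660.14455056 113.93777943]
```

View pics/c0.png

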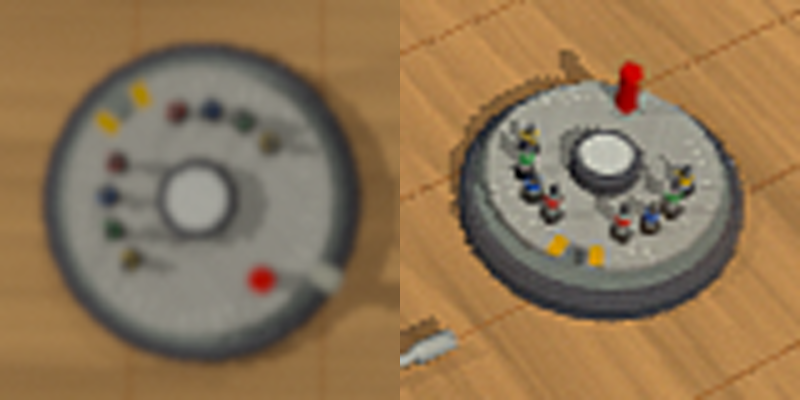

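The crops show the hub cap at (197,200) left and (205,153) right. In the top crop the post is at (262,280), the notch between yellow stripes at (123,108), and the white pin mark on the foot edge at about (330,278). Next step is geometry.

```bash
python3 - <<'E'
from h import *
f=lambda u,v,x0,y0:np.array([x0+(u+.5)/5-.5,y0+(v+.5)/5-.5])
T=lambda u,v:f(u,v,202,192); S=lambda u,v:f(u-400,v,260,160)
hub=tri([("top",T(197,200)),("scene",S(605,153))]);print("hub",hub)
post=tri([("top",T(262,279)),("scene",S(631,70))]);print("post",post)
notch=tri([("top",T(123,109)),("scene",S(577,252))]);print("notch",notch)
# planes
print("hub@77",onplane("top",T(197,200),77),onplane("scene",S(605,153),77))
print("foot@45",onplane("top",T(202,201),47))
c=onplane("top",T(197,200),77)[:2]
for nm,p,z in(("post",T(262,279),94),("notch",T(123,109),61),("mark",T(328,278),46),("y1",T(107,122),61),("y2",T(141,96),61)):
    q=onplane("top",p,z)[:2]-c;print(nm,q+c,np.hypot(*q),np.degrees(np.arctan2(q[1],q[0])))
for nm,p,z in(("post",S(631,70),94),("notch",S(577,252),61)):
    q=onplane("scene",p,z)[:2]-onplane("scene",S(605,153),77)[:2];print(nm,np.hypot(*q),np.degrees(np.arctan2(q[1],q[0])))
t=cv2.imread("pics/top0.png")
c3=cv2.resize(t[212:272,222:292],(700,600),interpolation=cv2.INTER_CUBIC)
s=cv2.imread("pics/scene0.png");cv2.imwrite("pics/c1.png",c3)
hs=cv2.cvtColor(t,cv2.COLOR_BGR2HSV);print(hs[240:256,260:274,2])
for n in("tumbler",):pass
for nm,p,z in(("driver",(231,100),44),("drivertip",(226,182),40),("hinge",(174,207),37),("tumb",(138,158),130)):print(nm,onplane("top",p,z))
E
```

```text
hub [507.77374758  61.63911484  76.20679426]
post [468.64600116  28.46595268  93.29904283]
notch [554.15979181 101.93767799  60.15725688]
hub@77 [507.04753044  62.17395352  77.        ] [508.94351866  61.55435792  77.        ]
foot@45 [507.17396637  61.85628363  47.        ]
post [468.50392068  28.57113739] 51.13471526258983 -138.91766204324887
notch [553.72825675 102.1492586 ] 61.458239690713356 40.57528456406211
mark [468.17644837  -3.544904  ] 76.35397340744407 -120.60326700238454
y1 [546.99876357 110.28961554] 62.53973106127097 50.296587727758144
y2 [560.47103433  92.96425885] 61.66128178449275 29.956731399471007
post 51.46279580144001 -140.48429112392992
notch 61.32684129535589 41.390464220572696
[[141 142 143 142 142 141 131 101  82  70  55  50  67  99]
 [142 146 145 144 141 138 122  94  79  65  54  52  69 102]
 [141 146 148 148 143 133 111  87  73  59  53  57  80 108]
 [144 143 146 146 141 127 103  84  68  54  52  64  94 114]
 [145 144 143 142 138 128 113  95  75  58  56  79 107 117]
 [141 142 141 139 138 135 130 119 102  82  73  95 114 118]
 [127 129 128 129 135 138 138 134 126 110  97 110 119 122]
 [113 114 110 113 126 136 139 139 134 124 114 117 122 123]
 [110 107  99  97 109 123 131 136 131 122 120 120 120 121]
 [109  99  90  85  87  94 111 122 123 120 120 119 120 120]
 [104  89  81  77  69  67  78  96 111 118 121 121 121 121]
 [ 95  82  77  71  60  53  58  82 107 119 122 121 122 123]
 [ 86  77  70  63  52  52  64  92 114 121 124 123 124 125]
 [ 78  68  61  54  52  63  88 106 119 124 124 126 130 136]
 [ 71  60  53  51  60  83 104 117 122 122 126 134 144 150]
 [ 60  57  52  60  81 104 114 120 124 129 136 146 155 156]]
driver [865.68035711  96.56479553  44.        ]
drivertip [638.98580248 106.68339313  40.        ]
hinge [571.90148794 244.71641514  37.        ]
tumb [683.686211   313.23155759 130.        ]
```

```bash
python3 - <<'E'
from h import *
t=cv2.cvtColor(cv2.imread("pics/top0.png"),cv2.COLOR_BGR2GRAY).astype(np.float32)
s=cv2.cvtColor(cv2.imread("pics/scene0.png"),cv2.COLOR_BGR2GRAY).astype(np.float32)
c=np.array([507.5,62.])
for n,im in(("top",t),("scene",s)):
  for r,z in((76,48),(79,48),(82,48),(84,44)):
    a=np.arange(-145,-95,3);P=[proj(n,[*(c+r*np.array([np.cos(x),np.sin(x)])),z]) for x in np.radians(a)]
    v=cv2.remap(im,np.float32(P)[None],None,cv2.INTER_LINEAR)[0].astype(int);print(n,r,z,v.tolist(), round(float((np.clip(v-75,0,None)*a).sum()/np.clip(v-75,0,None).sum()),1))
E
```

```text
top 76 48 [57, 59, 57, 57, 57, 57, 77, 121, 135, 120, 75, 52, 54, 54, 53, 52, 55] -121.1
top 79 48 [55, 55, 52, 49, 51, 52, 70, 116, 129, 113, 69, 52, 51, 51, 51, 50, 50] -121.1
top 82 48 [68, 64, 60, 63, 64, 64, 74, 104, 113, 103, 78, 70, 66, 66, 71, 70, 68] -120.8
top 84 44 [80, 77, 75, 77, 76, 79, 86, 100, 104, 99, 87, 85, 81, 82, 86, 89, 86] -116.5
scene 76 48 [154, 104, 47, 42, 59, 104, 107, 127, 153, 156, 157, 164, 146, 136, 145, 136, 136] -116.2
scene 79 48 [147, 103, 52, 44, 57, 126, 110, 121, 141, 143, 115, 112, 116, 114, 89, 97, 102] -120.8
scene 82 48 [136, 107, 65, 46, 53, 139, 131, 136, 123, 113, 97, 93, 102, 94, 90, 95, 100] -122.8
scene 84 44 [141, 110, 61, 45, 54, 137, 116, 130, 132, 128, 87, 92, 101, 103, 86, 98, 91] -123.2
```

View pics/c1.png

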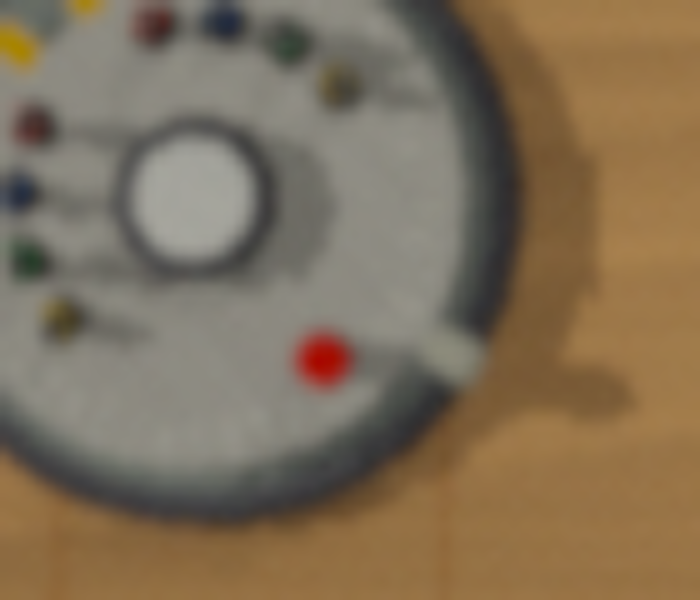

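The pin mark lies at −121° about the centre (507.8, 61.8), and the notch at about 40.6°. So the disc turns clockwise by about 161.6°, taking the post from 220.5° to 59°. First I go over the carousel with the gripper shut.

Call:
{"fn": "arm_command", "kwargs": {
  "commands": [
    [0, [0.5, -0.9, 0], [0, 0, 4]],
    [0, [0.5, -0.9, 0], [0, 0, 4]],
    [0, [0.5, -0.9, 0], [0, 0, 4]],
    [0, [0.5, -0.9, 0], [0, 0, 4]],
    [0, [0.5, -0.9, 0], [0, 0, 4]]
  ],
  "force": 20
}}

```text
time: 0.52
tool_pos: [251.8, 434.9, 244.8]
tcp_rot: [-89.7, 0.4, 93.7]
ft_force: [0.2, -0.8, -0.2]
finger_gap: 25.5
```

Call:
{"fn": "arm_command", "kwargs": {
  "commands": [
    [0, [0.5, -0.9, 0], [0, 0, 4]],
    [0, [0.5, -0.9, 0], [0, 0, 4]],
    [0, [0.5, -0.9, 0], [0, 0, 4]],
    [0, [0.5, -0.9, 0], [0, 0, 4]],
    [0, [0.5, -0.9, 0], [0, 0, 4]]
  ]
}}

```text
time: 0.93
tool_pos: [327.7, 292.1, 242.3]
tcp_rot: [-89.6, 0.5, 114.9]
ft_force: [1.2, 0.2, -0.3]
finger_gap: -0.3
```

Call:
{"fn": "arm_command", "kwargs": {
  "commands": [
    [0, [0.5, -0.9, 0], [0, 0, 2]],
    [0, [0.5, -0.9, 0], [0, 0, 2]],
    [0, [0.5, -0.9, 0], [0, 0, 2]],
    [0, [0.5, -0.9, 0], [0, 0, 2]],
    [0, [0.5, -0.9, 0], [0, 0, 2]]
  ]
}}

```text
time: 1.35
tool_pos: [403.6, 149.4, 240.7]
tcp_rot: [-89.5, 0.5, 125.6]
ft_force: [0.4, 0.9, 0.3]
finger_gap: 0.1
```

Call:
{"fn": "arm_command", "kwargs": {
  "commands": [
    [0, [0.5, -0.9, 0], [0, 0, 2]],
    [0, [0.5, -0.9, 0], [0, 0, 2]],
    [0, [0.5, -0.9, 0], [0, 0, 2]],
    [0, [0.5, -0.8, 0], [0, 0, 2]],
    [0, [0, 0, 0], [0, 0, 2]]
  ]
}}

```text
time: 1.77
tool_pos: [466.0, 33.7, 239.2]
tcp_rot: [-89.4, 0.5, 135.9]
ft_force: [0.9, 0.4, 1.2]
finger_gap: 0.2
```

Call:
{"fn": "arm_command", "kwargs": {
  "commands": [
    [0, [0.7, -0.8, 0], [0, 0, 1]],
    [0, [0, 0, -1], [0.5, 0, 0]],
    [0, [0, 0, -1], [0, 0, 0]],
    [0, [0, 0, -1], [0, 0, 0]],
    [0, [0, 0, -0.5], [0, 0, 0]]
  ]
}}

```text
time: 2.18
tool_pos: [491.0, 4.8, 134.6]
tcp_rot: [-90.0, 0.5, 136.8]
ft_force: [-0.9, 0.2, -0.8]
finger_gap: 0.0
```

```bash
python3 - <<'E'
from h import *
st=sense();print({k:np.round(st[k],1) for k in("tool_pos","tcp_rot","ft_force")})
t=snapshot("top");s=snapshot("scene");cv2.imwrite("pics/t1.png",t);cv2.imwrite("pics/s1.png",s)
a=cv2.resize(t[182:282,192:292],(400,400),interpolation=cv2.INTER_CUBIC)
b=cv2.resize(s[140:240,250:350],(400,400),interpolation=cv2.INTER_CUBIC)
cv2.imwrite("pics/c2.png",np.hstack([a,b]))
E
```

```text
{'tool_pos': array([491. ,   4.8, 134.6]), 'tcp_rot': array([-90. ,   0.5, 136.8]), 'ft_force': array([-0.9,  0.2, -0.8])}
```

View pics/c2.png

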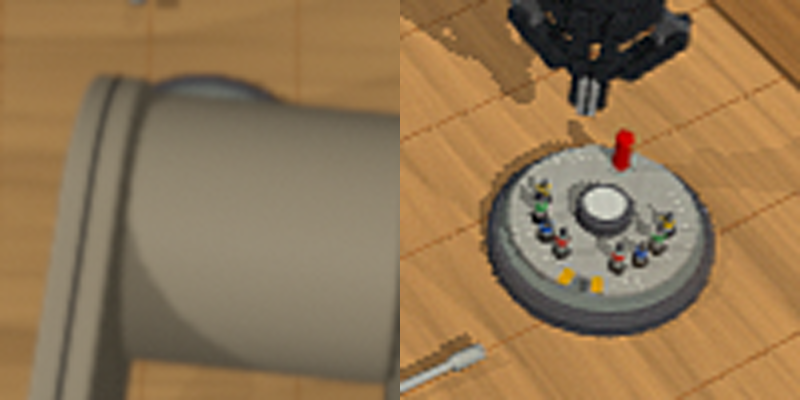

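The top camera is blocked by the arm. In the scene crop the shut fingertips, at about (583,113), are just beyond the red post at (625,150). I'll check the tip projection and plan the arc.

```bash
cat >>h.py <<'E'
C=np.array([507.8,61.8])
def F(th,d=21.5,r=52):
    a=np.radians(th);return C+r*np.array([np.cos(a),np.sin(a)])-d*np.array([np.sin(a),-np.cos(a)])
E
python3 - <<'E'
from h import *
print(proj("scene",[491,4.8,115.6]),"seen",250+183/4,140+113/4)
for th in range(227,50,-6): print(th,th-90,F(th).round(1))
E
```

```text
[295.5591132  166.14228569] seen 295.75 168.25
227 137 [488.1   9.1]
221 131 [482.7  11.5]
215 125 [477.5  14.4]
209 119 [472.7  17.8]
203 113 [468.3  21.7]
197 107 [464.4  26. ]
191 101 [460.9  30.8]
185 95 [457.9  35.8]
179 89 [455.4  41.2]
173 83 [453.6  46.8]
167 77 [452.3  52.5]
161 71 [451.6  58.4]
155 65 [451.6  64.3]
149 59 [452.2  70.2]
143 53 [453.3  75.9]
137 47 [455.1  81.5]
131 41 [457.5  86.9]
125 35 [460.4  92.1]
119 29 [463.8  96.9]
113 23 [467.7 101.3]
107 17 [472.  105.2]
101 11 [476.8 108.7]
95 5 [481.8 111.7]
89 -1 [487.2 114.2]
83 -7 [492.8 116. ]
77 -13 [498.5 117.3]
71 -19 [504.4 118. ]
65 -25 [510.3 118. ]
59 -31 [516.2 117.4]
53 -37 [521.9 116.3]
```

Call:
{"fn": "arm_command", "kwargs": {
  "commands": [
    [0, [-0.1, 0.14, -0.5], [0, 0, 0]],
    [0, [0, 0, -0.5], [0, 0, 0]],
    [0, [0, 0, -0.4], [0, 0, 0]],
    [0, [0, 0, 0], [0, 0, 0]]
  ]
}}

```text
time: 2.62
tool_pos: [489.3, 9.5, 95.7]
tcp_rot: [-90.1, 0.6, 136.8]
ft_force: [-0.2, 0.8, 0.1]
finger_gap: 0.7
```

Call:
{"fn": "arm_command", "kwargs": {
  "commands": [
    [0, [-0.2, 0.07, -0.15], [0, 0, -6]],
    [0, [-0.18, 0.09, 0], [0, 0, -6]],
    [0, [-0.16, 0.11, 0], [0, 0, -6]],
    [0, [0, 0, 0], [0, 0, 0]]
  ]
}}

```text
time: 2.95
tool_pos: [475.5, 17.3, 95.6]
tcp_rot: [-90.3, 0.8, 118.1]
ft_force: [-0.2, -0.2, -0.4]
finger_gap: 0.1
```

Call:
{"fn": "arm_command", "kwargs": {
  "commands": [
    [0, [-0.2, 0.14, -0.2], [0, 0, -5.5]],
    [0, [-0.18, 0.15, 0], [0, 0, -5.5]],
    [0, [-0.12, 0.16, 0], [0, 0, -6]],
    [0, [-0.1, 0.17, 0], [0, 0, -6]],
    [0, [0, 0, 0], [0, 0, 0]]
  ]
}}

```text
time: 3.37
tool_pos: [462.3, 34.9, 96.7]
tcp_rot: [-90.8, 1.1, 95.1]
ft_force: [0.1, -0.7, 0.0]
finger_gap: -0.2
```

```bash
python3 - <<'E'
from h import *
s=snapshot("scene");cv2.imwrite("pics/s2.png",s)
b=cv2.resize(s[130:240,240:350],(600,600),interpolation=cv2.INTER_CUBIC)
cv2.imwrite("pics/c3.png",b)
E
```

```text
(no output)
```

View pics/c3.png

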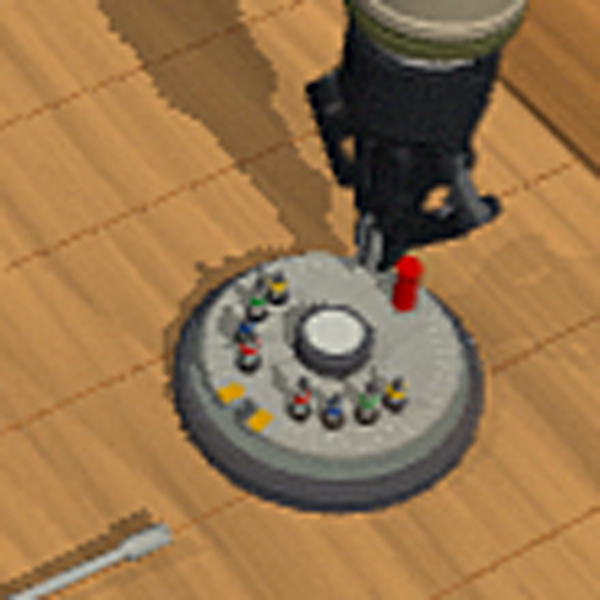

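The post is at (405,285) and moved clockwise, and the notch, between the stripes at (232,392) and (260,420), follows. A small helper will print the next increments.

```bash
cat >p.py <<'E'
import sys
from h import *
from scipy.spatial.transform import Rotation as Ro
z=float(sys.argv[1]);ths=[float(x) for x in sys.argv[2:]]
st=sense();p=st['tool_pos'];R=Ro.from_euler('xyz',st['tcp_rot'],degrees=True)
print(p.round(1),st['tcp_rot'].round(1),st['ft_force'].round(1))
for i,th in enumerate(ths):
    q=np.array([*F(th),z if i>0 else (z+p[2])/2]);Q=Ro.from_euler('xyz',[-90,0,th-90],degrees=True)
    print(th,((q-p)/30).round(2),np.degrees((Q*R.inv()).as_rotvec()).round(1));p,R=q,Q
E
python3 p.py 90 179 173 167 161 155
```

```text
[462.8  34.7  96.9] [-90.9   1.2  95.5] [-0.7  0.5  0.2]
179.0 [-0.24  0.22 -0.11] [ 1.1  0.9 -6.5]
173.0 [-0.06  0.19 -0.11] [ 0.  0. -6.]
167.0 [-0.04  0.19  0.  ] [-0. -0. -6.]
161.0 [-0.02  0.2   0.  ] [ 0.  0. -6.]
155.0 [-0.   0.2  0. ] [ 0.  0. -6.]
```

Call:
{"fn": "arm_command", "kwargs": {
  "commands": [
    [0, [-0.24, 0.22, -0.15], [1, 1, -6.5]],
    [0, [-0.06, 0.2, -0.15], [0.2, 0.2, -6]],
    [0, [-0.06, 0.2, -0.05], [0.2, 0.2, -6]],
    [0, [-0.04, 0.2, -0.05], [0.2, 0.2, -6]],
    [0, [-0.02, 0.2, -0.05], [0.2, 0.2, -6]]
  ]
}}

```text
time: 3.83
tool_pos: [455.1, 63.3, 88.5]
tcp_rot: [-89.4, -0.5, 65.8]
ft_force: [-0.2, -1.6, 1.0]
finger_gap: 0.1
```

```bash
python3 p.py 90 149 143 137 131 125
```

```text
[455.1  63.3  88.5] [-89.4  -0.5  65.8] [-0.2 -1.6  1. ]
149.0 [-0.1   0.23  0.03] [-0.7 -0.3 -6.8]
143.0 [0.04 0.19 0.03] [ 0.  0. -6.]
137.0 [0.06 0.19 0.  ] [ 0.  0. -6.]
131.0 [0.08 0.18 0.  ] [ 0. -0. -6.]
125.0 [0.1  0.17 0.  ] [ 0.  0. -6.]
```

Call:
{"fn": "arm_command", "kwargs": {
  "commands": [
    [0, [-0.1, 0.23, 0.04], [-0.7, -0.3, -6.8]],
    [0, [0.02, 0.19, 0.03], [0, 0, -6]],
    [0, [0.04, 0.19, 0], [0, 0, -6]],
    [0, [0.06, 0.18, 0], [0, 0, -6]],
    [0, [0.08, 0.17, 0], [0, 0, -6]]
  ]
}}

```text
time: 4.25
tool_pos: [460.0, 91.1, 92.7]
tcp_rot: [-90.1, 0.0, 35.3]
ft_force: [-2.5, -1.4, -1.5]
finger_gap: 0.2
```

```bash
python3 p.py 90 119 113 107 101 95
```

```text
[460.   91.1  92.7] [-90.1   0.   35.3] [-2.5 -1.4 -1.5]
119.0 [ 0.13  0.19 -0.05] [ 0.1  0.1 -6.3]
113.0 [ 0.13  0.15 -0.05] [ 0.  0. -6.]
107.0 [0.14 0.13 0.  ] [ 0.  0. -6.]
101.0 [0.16 0.12 0.  ] [ 0.  0. -6.]
95.0 [0.17 0.1  0.  ] [ 0. -0. -6.]
```

Call:
{"fn": "arm_command", "kwargs": {
  "commands": [
    [0, [0.13, 0.19, -0.05], [0, 0, -6.3]],
    [0, [0.13, 0.15, -0.03], [0, 0, -6]],
    [0, [0.14, 0.13, 0], [0, 0, -6]],
    [0, [0.16, 0.12, 0], [0, 0, -6]],
    [0, [0.17, 0.1, 0], [0, 0, -6]]
  ]
}}

```text
time: 4.67
tool_pos: [483.7, 112.3, 92.3]
tcp_rot: [-90.1, 0.1, 5.4]
ft_force: [-1.0, -0.1, -1.6]
finger_gap: 0.1
```

```bash
python3 p.py 90 89 83 77 72 67
```

```text
[483.7 112.3  92.3] [-90.1   0.1   5.4] [-1.  -0.1 -1.6]
89.0 [ 0.12  0.06 -0.04] [ 0.1 -0.1 -6.4]
83.0 [ 0.19  0.06 -0.04] [ 0.  0. -6.]
77.0 [0.19 0.04 0.  ] [ 0.  0. -6.]
72.0 [0.16 0.02 0.  ] [ 0.  0. -5.]
67.0 [0.16 0.01 0.  ] [ 0. -0. -5.]
```

Call:
{"fn": "arm_command", "kwargs": {
  "commands": [
    [0, [0.12, 0.06, -0.03], [0, 0, -6.4]],
    [0, [0.19, 0.06, -0.02], [0, 0, -6]],
    [0, [0.19, 0.04, 0], [0, 0, -6]],
    [0, [0.12, 0.02, 0], [0, 0, -4]],
    [0, [0, 0, 0], [0, 0, 0]]
  ]
}}

```text
time: 5.08
tool_pos: [505.9, 118.0, 93.0]
tcp_rot: [-90.0, 0.0, -16.5]
ft_force: [-0.6, 0.2, -1.3]
finger_gap: 0.1
```

```bash
python3 p.py 90 69 66 63 60; python3 - <<'E'
from h import *
s=snapshot("scene");t=snapshot("top");cv2.imwrite("pics/s3.png",s);cv2.imwrite("pics/t3.png",t)
b=cv2.resize(s[150:230,260:340],(400,400),interpolation=cv2.INTER_CUBIC)
a=cv2.resize(t[192:272,202:282],(400,400),interpolation=cv2.INTER_CUBIC)
cv2.imwrite("pics/c4.png",np.hstack([a,b]))
E
```

```text
[505.9 118.   93. ] [-90.    0.  -16.5] [-0.6  0.2 -1.3]
69.0 [ 0.02  0.   -0.05] [-0.  -0.  -4.5]
66.0 [ 0.1  -0.   -0.05] [ 0.  0. -3.]
63.0 [ 0.1  -0.01  0.  ] [ 0.  0. -3.]
60.0 [ 0.1  -0.01  0.  ] [-0. -0. -3.]
```

View pics/c4.png

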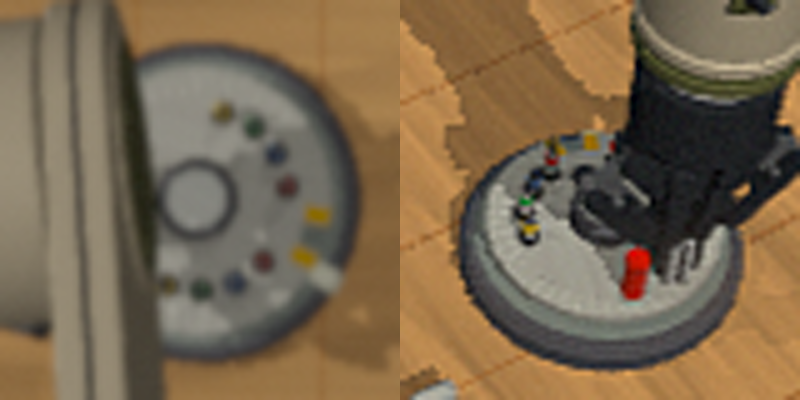

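In the top crop the yellow stripes are at (318,214) and (303,257), and the white mark is at (328,278). About one notch spacing of clockwise turn remains; I'll measure it.

```bash
cat >m.py <<'E'
import sys
from h import *
def meas(f):
    t=cv2.imread(f);x0,y0=202,192;k=6
    c=cv2.resize(t[y0:y0+80,x0:x0+80],None,fx=k,fy=k,interpolation=cv2.INTER_CUBIC)
    H,S,V=cv2.split(cv2.cvtColor(c,cv2.COLOR_BGR2HSV))
    m=((H>18)&(H<32)&(S>150)&(V>110)).astype(np.uint8)
    n,_,st,ce=cv2.connectedComponentsWithStats(m);A=[]
    for i in range(1,n):
        p=[x0+(ce[i][0]+.5)/k-.5,y0+(ce[i][1]+.5)/k-.5];q=onplane("top",p,61)[:2]-C
        r=np.hypot(*q);a=np.degrees(np.arctan2(q[1],q[0]))
        if st[i,4]>60 and 56<r<70: A.append(a);print(st[i,4],q.round(1),r.round(1),a.round(1))
    print("notch",np.mean(A))
if __name__=="__main__": meas(sys.argv[1])
E
python3 m.py pics/top0.png; python3 m.py pics/t3.png
```

```text
367 [53.4 31.6] 62.0 30.6
366 [39.  48.5] 62.2 51.2
notch 40.92455180515492
388 [ -7.5 -59.8] 60.3 -97.2
388 [-28.7 -52.9] 60.2 -118.5
notch -107.82508838820073
```

Call:
{"fn": "arm_command", "kwargs": {
  "commands": [
    [0, [0.08, 0, -0.05], [0, 0, -4]],
    [0, [0.1, 0, -0.05], [0, 0, -4]],
    [0, [0.1, -0.01, 0], [0, 0, -3]],
    [0, [0, 0, 0], [0, 0, 0]]
  ]
}}

```text
time: 5.52
tool_pos: [514.2, 117.6, 91.1]
tcp_rot: [-89.9, 0.0, -26.5]
ft_force: [0.3, 0.0, 0.5]
finger_gap: 0.5
```

```bash
sed -i 's/C=np.array(.*/C=np.array([507.6,62.7])/' h.py; python3 p.py 90 60 58; python3 - <<'E'
from h import *
t=snapshot("top");cv2.imwrite("pics/t4.png",t)
E
python3 m.py pics/t4.png
```

```text
[514.2 117.6  91.1] [-89.9   0.  -26.5] [0.3 0.  0.5]
60.0 [ 0.03  0.03 -0.02] [-0.1  0.  -3.5]
58.0 [ 0.06 -0.01 -0.02] [-0. -0. -2.]
387 [-17.1 -58.5] 61.0 -106.3
503 [-36.2 -49.6] 61.4 -126.1
notch -116.18868067913284
```

Call:
{"fn": "arm_command", "kwargs": {
  "commands": [
    [0, [0.06, 0, -0.02], [0, 0, -2]],
    [0, [0.07, -0.02, -0.02], [0, 0, -2]],
    [0, [0, 0, 0], [0, 0, 0]]
  ]
}}

```text
time: 5.82
tool_pos: [517.7, 116.9, 90.5]
tcp_rot: [-89.9, -0.0, -29.7]
ft_force: [0.1, -0.5, 0.6]
finger_gap: -0.1
```

```bash
python3 p.py 90 58 ; python3 - <<'E'
from h import *
t=snapshot("top");cv2.imwrite("pics/t5.png",t)
b=cv2.resize(t[212:272,222:292],(700,600),interpolation=cv2.INTER_CUBIC)
cv2.imwrite("pics/c5.png",b)
E
python3 m.py pics/t5.png
```

```text
[517.7 116.9  90.5] [-89.9  -0.  -29.7] [ 0.1 -0.5  0.6]
58.0 [-0.03  0.04 -0.01] [-0.1  0.1 -2.3]
378 [-20.8 -57.4] 61.1 -110.0
379 [-40.1 -46.4] 61.3 -130.9
notch -120.41267652154814
```

View pics/c5.png

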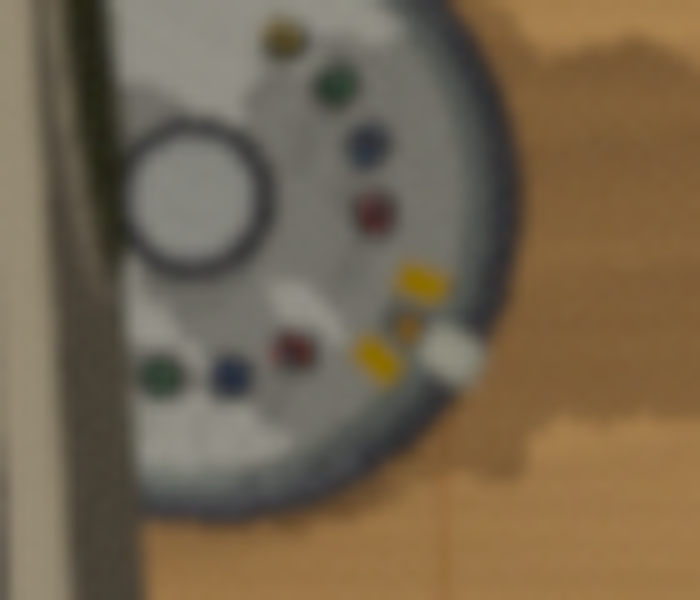

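The brass pin is now visible at (408,328), in the notch midway between the stripes at (423,284) and (378,360). The residual is well under 1 mm, so I'll back off, raise and go over the hub.

Call:
{"fn": "arm_command", "kwargs": {
  "commands": [
    [0, [-0.2, 0.12, 0], [0, 0, 0]],
    [0, [-0.05, 0.03, 0.6], [0, 0, 0]],
    [0, [0, 0, 1], [0, 0, 0]],
    [0, [0, 0, 0.2], [0, 0, 0]],
    [0, [0, -0.8, 0], [0, 0, 0]]
  ]
}}

```text
time: 6.28
tool_pos: [506.0, 100.3, 145.0]
tcp_rot: [-89.9, 0.2, -28.6]
ft_force: [0.5, 0.2, -0.1]
finger_gap: -0.3
```

Call:
{"fn": "arm_command", "kwargs": {
  "commands": [
    [0, [0, -0.7, 0], [0, 0, 0]],
    [0, [0, -0.4, 0], [0, 0, 0]],
    [0, [0, 0, 0], [0, 0, 0]]
  ]
}}

```text
time: 6.53
tool_pos: [506.0, 64.9, 147.0]
tcp_rot: [-89.9, -0.0, -28.1]
ft_force: [0.8, -0.4, 0.5]
finger_gap: 0.2
```

Now down towards contact, expected at TCP z of about 96.

Call:
{"fn": "arm_command", "kwargs": {
  "commands": [
    [0, [0.05, -0.07, -0.8], [0, 0, 0]],
    [0, [0, 0, -0.4], [0, 0, 0]],
    [0, [0, 0, -0.2], [0, 0, 0]],
    [0, [0, 0, 0], [0, 0, 0]]
  ]
}}

```text
time: 6.87
tool_pos: [507.2, 64.0, 104.4]
tcp_rot: [-89.8, -0.1, -27.9]
ft_force: [-0.6, -0.5, 0.2]
finger_gap: 0.4
```

```bash
python3 -c "
from h import *
cv2.imwrite('pics/t6.png',snapshot('top'));print(sense()['tool_pos'],sense()['ft_force'])"; python3 m.py pics/t6.png
```

```text
[507.44109389  64.06747498 105.04919954] [0.05542756 0.73270889 0.10703288]
notch nan
  return _methods._mean(a, axis=axis, dtype=dtype,
  ret = ret.dtype.type(ret / rcount)
```

Call:
{"fn": "arm_command", "kwargs": {
  "commands": [
    [0, [0, 0, -0.15], [0, 0, 0]],
    [0, [0, 0, -0.1], [0, 0, 0]],
    [0, [0, 0, -0.1], [0, 0, 0]]
  ]
}}

```text
time: 7.17
tool_pos: [508.5, 65.3, 95.8]
tcp_rot: [-89.7, -0.3, -27.8]
ft_force: [-2.1, -1.9, 8.7]
finger_gap: -0.2
```

Call:
{"fn": "arm_command", "kwargs": {
  "commands": [
    [0, [0, 0, -0.1], [0, 0, 0]],
    [0, [0, 0, -0.1], [0, 0, 0]]
  ]
}}

```text
time: 7.33
tool_pos: [508.6, 65.3, 90.9]
tcp_rot: [-89.7, -0.3, -27.7]
ft_force: [-5.7, -0.7, 8.0]
finger_gap: 0.0
```

It is going down past the 1.5 mm block, at about 8 N. I'll press to the stop gently.

Call:
{"fn": "arm_command", "kwargs": {
  "commands": [
    [0, [0, 0, -0.06], [0, 0, 0]]
  ]
}}

```text
time: 7.42
tool_pos: [508.7, 65.3, 89.5]
tcp_rot: [-89.7, -0.3, -27.7]
ft_force: [-4.6, 0.1, 7.5]
finger_gap: 0.5
```

Call:
{"fn": "arm_command", "kwargs": {
  "commands": [
    [0, [0, 0, -0.06], [0, 0, 0]]
  ]
}}

```text
time: 7.5
tool_pos: [508.8, 65.3, 88.9]
tcp_rot: [-89.8, -0.3, -27.7]
ft_force: [-13.2, -2.5, 24.7]
finger_gap: 0.4
```

Call:
{"fn": "arm_command", "kwargs": {
  "commands": [
    [0, [0, 0, -0.05], [0, 0, 0]]
  ]
}}

```text
time: 7.58
tool_pos: [508.8, 65.3, 88.9]
tcp_rot: [-89.8, -0.3, -27.7]
ft_force: [-11.0, -2.0, 19.4]
finger_gap: 0.5
```

The force jumped to about 25 N while z stayed at 88.9: that is the hard stop. Retreating straight up, then away to let the top camera see.

Call:
{"fn": "arm_command", "kwargs": {
  "commands": [
    [0, [0, 0, 0.2], [0, 0, 0]],
    [0, [0, 0, 0.8], [0, 0, 0]],
    [0, [0, 0, 1], [0, 0, 0]],
    [0, [0, 0, 1], [0, 0, 0]],
    [0, [0, 0, 1], [0, 0, 0]]
  ]
}}

```text
time: 8.0
tool_pos: [503.0, 65.5, 206.0]
tcp_rot: [-90.2, 0.4, -27.7]
ft_force: [0.5, -0.1, -1.0]
finger_gap: 0.0
```

Call:
{"fn": "arm_command", "kwargs": {
  "commands": [
    [0, [-0.6, 0.9, 0.5], [0, 0, 0]],
    [0, [-0.6, 1, 0.3], [0, 0, 0]],
    [0, [-0.6, 1, 0], [0, 0, 0]],
    [0, [-0.5, 1, 0], [0, 0, 0]],
    [0, [-0.5, 1, 0], [0, 0, 0]]
  ]
}}

```text
time: 8.42
tool_pos: [424.0, 212.8, 244.4]
tcp_rot: [-89.5, -0.6, -28.3]
ft_force: [1.3, -0.7, -0.7]
finger_gap: 0.2
```

Call:
{"fn": "arm_command", "kwargs": {
  "commands": [
    [0, [-0.4, 1, 0], [0, 0, 0]],
    [0, [-0.4, 1, 0], [0, 0, 0]],
    [0, [-0.3, 1, 0], [0, 0, 0]],
    [0, [0, 0, 0], [0, 0, 0]],
    [0, [0, 0, 0], [0, 0, 0]]
  ]
}}

```text
time: 8.83
tool_pos: [385.9, 313.2, 247.9]
tcp_rot: [-89.0, -0.7, -27.9]
ft_force: [-0.1, -0.2, 0.3]
finger_gap: 0.2
```

```bash
python3 - <<'E'
from h import *
t=snapshot("top");s=snapshot("scene");cv2.imwrite("pics/t7.png",t);cv2.imwrite("pics/s7.png",s)
a=cv2.resize(t[192:272,202:282],(400,400),interpolation=cv2.INTER_CUBIC)
b=cv2.resize(s[160:240,260:340],(400,400),interpolation=cv2.INTER_CUBIC)
cv2.imwrite("pics/c7.png",np.hstack([a,b]))
cv2.imwrite("pics/f7.png",np.vstack([cv2.resize(t[90:340],(512,250)),s]).copy()[:600])
d=cv2.absdiff(t,cv2.imread("pics/top0.png")).max(2)
for nm,(x,y) in dict(driver=(230,120),tumbler=(130,153),knob=(408,161),cover=(116,233),tin=(426,240),hinge=(174,207)).items():print(nm,(d[y-15:y+15,x-15:x+15]>40).sum())
E
python3 m.py pics/t7.png
```

```text
driver 0
tumbler 0
knob 0
cover 0
tin 0
hinge 0
395 [-21.1 -57.7] 61.4 -110.1
69 [-32.  -53.7] 62.5 -120.8
397 [-39.9 -46.6] 61.3 -130.6
notch -120.5002698466153
```

View pics/c7.png

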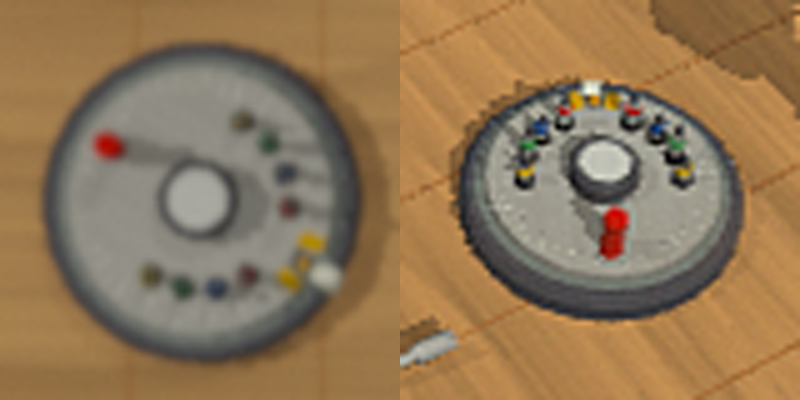

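The brass pin stands in the notch between the stripes in both views. The hub has dropped from (605,153) to (605,160) in the scene crop. I'll check the height by triangulation and hand in.

```bash
python3 - <<'E'
from h import *
f=lambda u,v,x0,y0:np.array([x0+(u+.5)/5-.5,y0+(v+.5)/5-.5])
print(tri([("top",f(197,200,202,192)),("scene",f(205,160,260,160))]), sense()['ft_force'])
hand_in()
E
```

```text
[507.73798641  62.20834152  70.44783281] [ 0.66574385 -0.33870882  0.7428521 ]
the job is handed in; nothing more can be done
```

The carousel is locked: the notch is over the pin, the disc is fully down, and I handed the job in after about 9 s of robot time. No verdict was reported.

I pushed the post about 161° clockwise with the shut fingertips. Then I pressed the hub to its hard stop and took the hand away. Highest wrist force in the readings was about 28 N, at the stop; pushing the post read about 3 N.

- **Alignment:** the notch measures −120.5° and the white pin mark −120.6°. The brass pin is visible between the yellow stripes in both pictures.
- **Depth:** the hub top went from z = 76.2 to 70.4 mm by two-view measurement, a drop of about 6 mm. That method is only good to about 1–2 mm. The fingers went from first contact near 96–97 mm down to a firm stop at 88.9 mm, which fits the full 7 mm.
- **Other things on the board:** the top picture shows no change at any of the six objects.
- **Checks that failed or disagreed:** one notch check just before pressing failed because the arm blocked the top camera. The two views put the carousel centre 1–2 mm apart, within the calibration tolerance.

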